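Run the bench pin out to its line and hold it for clamping

TASK

Slide the bench pin (the notched filing board with the steel plate) out over the aluminium-trimmed edge of the small raised bench until the red line across it lies along that edge, keeping it flat on the top all the way: its nose is heavy, and past a point it tips over the edge unless its tail is held. Finish while still holding it in the gripper's fingers there, flat, at its line and square to the edge, so that a colleague can put the clamp on; do not let go. Leave the clamp, jar, bottle and bur stand where they are.

Things in the scene. Friction and masses are not known exactly. Their poses are not given: they have to be found in the camera images.
- pin: Bench pin: loose beech board 220 long (x) x 52 wide (y) x 18 thick mm on the raised bench, 0.29-0.45 kg, straight sides. Origin: middle of the underside; +x to its V-notched nose, pointing out over the edge. Steel plate on top, x = +12 to +62 mm, 2.5 mm proud. Centre of mass at x = +18 mm: it tips with over 90 mm hanging out unless the tail (-x) is held. Starts 20-65 mm out, askew up to 0.2 rad.
- pin_line (a point): Middle of the red line (4 mm wide) across the top of the bench pin, at x = -10 mm, 18 mm above the underside: 120 mm from the nose tips, 100 mm from the tail. Axes as the bench pin.
- riser: The raised bench, fixed: a dark green laminate top 260 (its x) x 360 (y) x 25 thick mm on steel legs, top surface 100 mm above the work surface. Origin on the work surface under the middle of the top; +x points outward, square to the trimmed edge; the trimmed edge is at x = +130 mm.
- riser_edge (a point): Middle of the raised bench's front edge, at the top surface, which has a 12 mm wide aluminium trim flush with the top. x points outward (horizontal, away from the bench), y runs along the edge, z up.
- clamp: Blue G-clamp with a steel screw, about 125 x 65 x 16 mm, lying loose on the raised bench to one side of the bench pin. Origin under the middle of its frame. Not to be disturbed.
- jar: White screw-lid powder jar with a coloured band, 45 mm diameter, 42 mm high, standing loose on the raised bench on the other side of the bench pin. Origin at the centre of its underside. Not to be disturbed.
- dropper: White dropper bottle with a pointed tip, 32 mm diameter, 78 mm high, standing on the table in front of the raised bench, to one side. Origin at the centre of its underside. Not to be disturbed.
- bur_stand: White stand 50 x 100 mm, 34 mm high, with burs standing up to 63 mm, on the table in front of the raised bench, to the other side. Origin at the centre of its underside. Not to be disturbed.

How it is judged:
By the outcome, as a careful person would: the job done as asked, in the order asked, and still so for the second after the job is handed in, while the arm keeps its last pose, push and grip.
It also fails if it takes over 32 s, if anything falls off the work surface, if the arm or the gripper's body presses on something with over 40 N, if the wrist force passes 120 N, or if a joint passes its speed limit or range.

ROBOT

A 7-joint arm with a two-finger parallel gripper is mounted at the origin on the work surface. World frame = base frame: x ahead of the robot, y to its left, z up, the work surface at z = 0. Lengths are in m, angles in rad, forces in N, time in s.
With the tool pointing down it reaches from about 0.4 to 0.875 m from the base axis. Payload 4.4 kg.
Tool frame: the origin (TCP) lies on the centre line of the jaws, within the pads' length; the fingertips stand 8 mm ahead of it and the grasp point (between the pads) lies 11 mm behind it; z points along the fingers, y is the line along which they close (so a half turn about z gives the same grasp; the last joint's range is limited). The gripper opens to 85 mm and grips with 20 to 120 N. Pads are 22 mm wide; open, the fingers measure 114 mm over their backs; the gripper's body (76 mm by 85 mm) begins 54 mm behind the grasp point. The pads swing forward as they close: fully open they stand 13 mm farther back than shut.
Start: joints at [1.266, 0.628, 0.038, 1.517, -0.027, 0.996, -0.02], TCP at [0.154, -0.632, 0.239] pointing down, gripper open.
Joint ranges: [-3.06, 3.06], [-0.37, 2.12], [-1.25, 1.32], [0.18, 2.47], [-1.1, 4.24], [0.23, 1.98], [-2.94, 2.94]. Speed limits (rad/s): [2.57, 2.57, 3.14, 3.14, 3.14, 3.14, 3.14].

INTERFACE

Orientations are given as a unit quaternion [w, x, y, z].
In Python, from workcell import r, claw, ik, readout, optics, job gives the robot as it stands. Calls block until the motion is done:
- r.move_to(position, orientation): joint-space move of the TCP to a pose.
- r.movel(position, feed=0.15, ori=None, contact_N=None): straight line of the TCP; ori=None keeps the orientation; feed is the mean speed in m/s. With contact_N (N) it stops when the force on the tool has changed by that much, and returns True; else False.
- r.goto_joints(angles): joint-space move.
- claw.move_gripper(opening, strength=None): finger opening in m; strength is the grip in N (None keeps the last); returns when the fingers have stopped.
- r.wait(seconds).
- ik(position, orientation): joint angles nearest the present ones, or None.
- readout.get_state(): the state.
- optics.capture(name): name is "scene" or "top"; returns a dict with "frame" (420x560x3 uint8, red, green, blue), "intrinsics" (3x3 intrinsics, pixels), "world_from_camera" (4x4, takes a point from camera to world coordinates). Camera axes: x right, y down, z forward; pixel columns grow to the right and rows downward; lengths in m; the calibration is good to about 2 mm. A picture is of the moment at which its call begins. There is no depth.
A pose or a line that the arm cannot do raises r.Unreachable and nothing moves.
- job.finish_job(): hands the job in; it is judged then, once.
The state is a dict: "time_s": time; "q": joint angles; "qvel": joint speeds; "effort": joint torques, N m; "ee_pos": TCP position; "ee_rot": TCP orientation; "force": force on the tool from outside, world axes, zero at the start; "wrist_torque": the same for the moment, N m; "gripper_width": finger opening in m; "finger_force": force on a finger pad.
Only numpy, scipy, OpenCV 4.12 (cv2) and the standard library are available. Lean on these libraries where they do the work, as an engineer would, in place of code of your own. Each camera call takes 0.05 s, during which the arm holds its last target. There are 200 camera calls.

## Working session

There is one attempt and no reset: what is moved stays moved. The work goes in short steps, each a Python script; the robot and the scene stay as the last script left them, time stands still between calls to the robot, and variables do not carry over. Pictures are saved under pics/ and viewed, at most 10 in all, crops included, and the job is handed in when it is done.

```bash
mkdir -p pics; ls; python3 - <<'E'
from workcell import r,claw,ik,readout,optics
import cv2,numpy as np
for n in("scene","top"):
    c=optics.capture(n); cv2.imwrite(f"pics/{n}0.png",c["frame"][:,:,::-1]); print(n,c["intrinsics"].tolist(),np.round(c["world_from_camera"],4).tolist())
s=readout.get_state(); print(s["time_s"],s["ee_pos"],s["ee_rot"],s["force"],s["gripper_width"])
E
```

```text
pics
scene [[385.48874926963197, 0.0, 275.9632004619864], [0.0, 385.48874926963197, 214.07894072081942], [0.0, 0.0, 1.0]] [[0.7904, 0.4333, -0.433, 0.882], [0.6125, -0.5662, 0.5516, -0.3041], [-0.0062, -0.7012, -0.7129, 0.5815], [0.0, 0.0, 0.0, 1.0]]
top [[462.3127245436864, 0.0, 271.3783654499884], [0.0, 462.3127245436864, 204.7527861358245], [0.0, 0.0, 1.0]] [[-0.0028, -0.9787, 0.2051, 0.4167], [-1.0, 0.0016, -0.0063, 0.0781], [0.0058, -0.2051, -0.9787, 0.9106], [0.0, 0.0, 0.0, 1.0]]
0.1 [ 0.15364395 -0.63102176  0.23849798] [-8.48309873e-04  9.92882022e-01  1.19098955e-01 -9.78025854e-05] [-1.03085316 -0.29175439 -1.06910246] 0.08522027160893109
```

View pics/scene0.png

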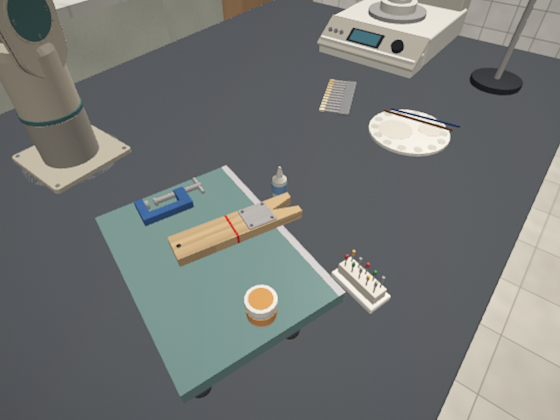

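View pics/top0.png

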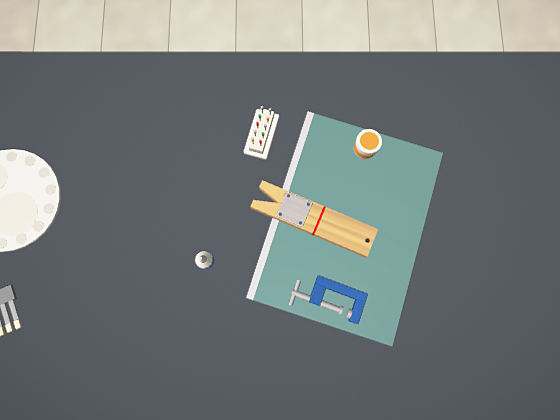

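The scene view shows the pin lying across the trimmed edge. In the top view its nose is at about (258,197), its red line at (319,220) and its tail at (372,243). The trim runs from (311,113) to (250,299). The jar is at (368,142), the clamp at (340,298), the dropper at (204,259) and the bur stand at (262,133).

```bash
cat > h.py <<'E'
import cv2,numpy as np
from workcell import r,claw,ik,readout,optics
def ray(c,uv,z):
    uv=np.atleast_2d(uv).astype(float); K=c["intrinsics"];T=np.array(c["world_from_camera"])
    d=np.c_[uv,np.ones(len(uv))]@np.linalg.inv(K).T@T[:3,:3].T
    return (T[:3,3]+d*((z-T[2,3])/d[:,2])[:,None])[:,:2]
def masks(c):
    hsv=cv2.cvtColor(c["frame"],cv2.COLOR_RGB2HSV);H,S,V=[hsv[...,i].astype(int) for i in range(3)]
    return dict(red=((H<6)|(H>172))&(S>170)&(V>90), wood=(H>9)&(H<24)&(S>80)&(V>90), green=(H>70)&(H<100)&(S>60)&(V>50)&(V<150), white=(S<40)&(V>150), blue=(H>100)&(H<125)&(S>130)&(V>60))
def pts(m,box):
    x0,y0,x1,y1=box; v,u=np.nonzero(m[y0:y1,x0:x1]); return np.c_[u+x0,v+y0]
def line(p):
    vx,vy,x,y=cv2.fitLine(p.astype(np.float32),cv2.DIST_HUBER,0,.001,.001).ravel(); return np.array([x,y]),np.array([vx,vy])
E
python3 - <<'E'
from h import *
c=optics.capture("top");f=c["frame"];m=masks(c)
w=pts(m["white"],(240,105,320,305)); 
# trim: white pts close to chord
a,b=np.array([311,113.]),np.array([250,299.]);n=np.array([b[1]-a[1],a[0]-b[0]])/np.hypot(*(b-a))
w=w[np.abs((w-a)@n)<10]; P=ray(c,w,.1); p0,d=line(P); print("trim",p0,d,len(w)); 
nn=np.array([-d[1],d[0]]);nn*=np.sign(nn[1]); s=(P-p0)@nn; print("trim width pct",np.percentile(s,[1,5,50,95,99]), "len",np.ptp((P-p0)@d), "ends",p0+d*((P-p0)@d).min(),p0+d*((P-p0)@d).max())
print("outward",nn)
R=ray(c,pts(m["red"],(300,195,340,245)),.118);q0,e=line(R);t=(R-q0)@e;print("red",R.mean(0),e,np.ptp(t),len(R), "ends",q0+e*t.min(),q0+e*t.max())
W=pts(m["wood"],(245,175,385,262)); print(len(W)); rect=cv2.boxPoints(cv2.minAreaRect(W.astype(np.float32))); print("woodrect",rect.tolist(),ray(c,rect,.118).tolist())
B=ray(c,pts(m["blue"],(285,265,375,330)),.11);print("clamp",B.min(0),B.max(0))
k=cv2.resize(f[170:265,240:390],None,fx=5,fy=5,interpolation=cv2.INTER_CUBIC);cv2.imwrite("pics/z1.png",k[:,:,::-1])
E
```

```text
trim [0.5604747  0.06474032] [ 0.9505847  -0.31046528] 1465
trim width pct [-0.01739408 -0.01348447 -0.00015639  0.00684426  0.0076523 ] len 0.36049725654545567 ends [0.42129332 0.11019759] [ 0.7639765  -0.00172429]
outward [0.31046528 0.9505847 ]
red [ 0.55520929 -0.00891127] [ 0.91645706 -0.40013307] 0.054119333277497114 69 ends [0.53056656 0.00184795] [ 0.5801646  -0.01980698]
2862
woodrect [[249.1749267578125, 207.62130737304688], [261.30303955078125, 179.19598388671875], [378.20782470703125, 229.07534790039062], [366.0797119140625, 257.50067138671875]] [[0.5777531240819361, 0.11183640141400086], [0.6291148306055006, 0.09071105991773004], [0.539398235913888, -0.11223391656562032], [0.4902409101539864, -0.08895689307923102]]
clamp [ 0.38115312 -0.08942625] [0.45951782 0.00959832]
```

View pics/z1.png

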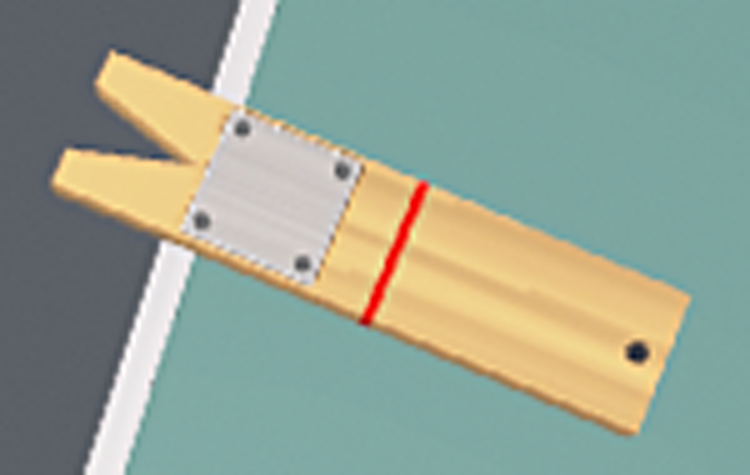

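The crop shows clear features: red line ends at crop (424,184) and (366,322), and tail corners at (690,297) and (634,435). Steel-plate pixels got into the trim fit, so I'll refit without them and find the grasp pose.

```bash
cat >> h.py <<'E'
def edge(c):
    w=pts(masks(c)["white"],(240,105,320,305)); a,b=np.array([311,113.]),np.array([250,299.]);n=np.array([b[1]-a[1],a[0]-b[0]])/np.hypot(*(b-a))
    w=w[(np.abs((w-a)@n)<10)&((w[:,1]<172)|(w[:,1]>258))]
    for _ in range(3):
        P=ray(c,w,.1);p0,d=line(P);k=np.abs((P-p0)@[-d[1],d[0]])<.008;w=w[k]
    n=np.array([-d[1],d[0]]);n*=np.sign(n[1]);return p0,n,(P[k]-p0)@n
def quat(yaw): # tool down, tool x at angle yaw
    return np.array([0,np.cos(yaw/2),np.sin(yaw/2),0])
E
python3 - <<'E'
from h import *
c=optics.capture("top")
p0,n,s=edge(c);print("edge",p0,n,np.percentile(s,[1,50,99]),"yaw",np.arctan2(n[1],n[0]))
crop=np.array([[424,184],[366,322],[690,297],[634,435],[110,50],[66,150]])
P=ray(c,(crop+.5)/5-.5+[240,170],.118);print(P)
print("red len",np.linalg.norm(P[0]-P[1]),"tail w",np.linalg.norm(P[2]-P[3]),"red-tail",np.linalg.norm((P[0]+P[1]-P[2]-P[3])/2))
rm,tm=(P[0]+P[1])/2,(P[2]+P[3])/2;ax=(rm-tm)/np.linalg.norm(rm-tm);print("axis",ax,np.arctan2(ax[1],ax[0]),"redline yaw",np.arctan2(*(P[0]-P[1])[[0,1]]*[-1,1]) ,"line to edge",(p0+n*.006-rm)@n)
g=rm-ax*.062;print("grasp",g)
for y in (np.arctan2(ax[1],ax[0]),np.arctan2(ax[1],ax[0])-np.pi):
    print(y,ik([*g,.2],quat(y)),ik([*g,.11],quat(y)))
E
```

```text
edge [0.6004421  0.05282396] [0.3129047 0.9497845] [-6.34613285e-03 -1.24048354e-05  6.41205955e-03] yaw 1.2525467
[[ 0.57971603 -0.01987553]
 [ 0.53101145  0.00148882]
 [ 0.53953239 -0.11118455]
 [ 0.4917795  -0.08957553]
 [ 0.62837424  0.0901838 ]
 [ 0.59211031  0.10557533]]
red len 0.05318431495795731 tail w 0.052414580590562955 red-tail 0.09945713303814209
axis [0.3992453  0.91684415] 1.1601027750687565 redline yaw -1.984173110234762 line to edge 0.07900832158936766
grasp [ 0.53061053 -0.06603769]
1.1601027750687565 [ 0.25190884  0.52489484 -0.2659865   1.87758269  0.19163113  0.76372447
 -0.52954292] [ 0.19623267  0.656892   -0.18833175  1.95120426  0.21946154  0.55289372
 -0.55184682]
-1.9814898785210366 [ 0.7185149   0.72938079 -1.06009026  1.86499767  0.75398523  1.01462038
  2.06279765] [-0.31185355  0.73838344  0.60516586  1.96579039 -0.68407298  0.65093706
 -2.81581874]
```

Sizes agree with the spec (52 mm wide, 100 mm from line to tail, 12 mm trim). The pin is 41 mm out and 0.09 rad askew. Next I'll approach the tail and descend carefully.

```bash
python3 - <<'E'
from h import *
g=np.array([.5306,-.0660]);q=quat(1.160)
r.move_to([*g,.20],q)
claw.move_gripper(.070,30)
r.movel([*g,.128],.1)
hit=r.movel([*g,.103],.02,contact_N=3)
s=readout.get_state();print(hit,s["ee_pos"],s["force"],s["time_s"],s["gripper_width"])
c=optics.capture("scene");f=c["frame"]
cv2.imwrite("pics/g1.png",cv2.resize(f[120:330,90:370],None,fx=2.8,fy=2.8)[:,:,::-1])
E
```

```text
False [ 0.53069636 -0.06601273  0.10312935] [-0.26574153 -0.8637675   0.11897373] 5.1917 0.07012569795989287
```

View pics/g1.png

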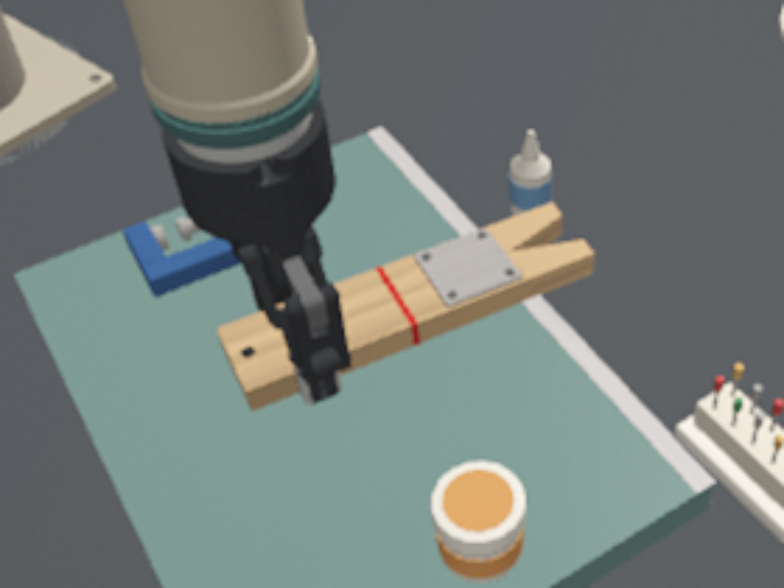

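The fingers straddle the board between the hole and the red line, with the clamp and jar clear. I'll raise slightly to allow for the pad swing, grip, and check.

```bash
python3 - <<'E'
from h import *
g=np.array([.5306,-.0660])
r.movel([*g,.107],.05)
claw.move_gripper(.04,50); r.wait(.3)
s=readout.get_state();print(s["ee_pos"],s["force"],s["wrist_torque"],s["time_s"],s["gripper_width"],s["finger_force"])
c=optics.capture("top");f=c["frame"]
R=ray(c,pts(masks(c)["red"],(230,170,345,260)),.118);q0,e=line(R);t=(R-q0)@e;print("red",R.mean(0),(q0+e*(t.min()+t.max())/2),np.arctan2(e[0],-e[1]),np.ptp(t),len(R))
cv2.imwrite("pics/g2.png",cv2.resize(f[100:310,230:450],None,fx=2.7,fy=2.7)[:,:,::-1])
E
```

```text
[ 0.53091455 -0.06611543  0.10740441] [-0.09467718  0.24767213  4.5381095 ] [-0.07780306  0.18199631 -0.07057001] 6.0917 0.05104457760393988 53.04261088371277
red [ 0.55453524 -0.00847677] [ 0.55465152 -0.00852942] 1.1456946 0.052472248255286735 67
```

View pics/g2.png

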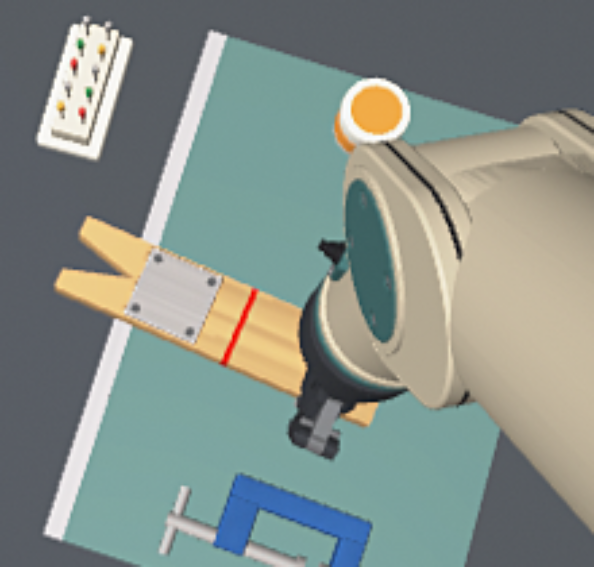

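The board is gripped flat (51 mm opening, 53 N). The red line stays visible at crop (240,327), so I can track it. I'll slide to about 12 mm short while squaring it up, then measure.

```bash
cat >> h.py <<'E'
E0=np.array([.6004421,.05282396])+.006*np.array([.3129047,.9497845]);N=np.array([.3129047,.9497845]);YE=np.arctan2(N[1],N[0])
def red():
    c=optics.capture("top");R=ray(c,pts(masks(c)["red"],(225,150,345,262)),.118);q0,e=line(R);t=(R-q0)@e
    rm=q0+e*(t.min()+t.max())/2;y=np.arctan2(e[0],-e[1]);y=(y+np.pi/2)%np.pi-np.pi/2
    print("red",rm,"yaw-edge",y-YE,"short",(E0-rm)@N,"len",np.ptp(t),len(R));return rm,y,c
def state():
    s=readout.get_state();print(s["time_s"],s["ee_pos"],s["force"],s["wrist_torque"],s["gripper_width"],s["finger_force"]);return s
def slide(rm,short,dyaw,yaw,z,feed):
    t=np.array(readout.get_state()["ee_pos"])[:2];tgt=rm+N*((E0-rm)@N-short);C,S=np.cos(dyaw),np.sin(dyaw)
    p=tgt-np.array([[C,-S],[S,C]])@(rm-t);r.movel([*p,z],feed,ori=quat(yaw))
E
python3 - <<'E'
from h import *
slide(np.array([.5551,-.0089]),.012,YE-1.160,YE,.107,.03);r.wait(.3);state()
rm,y,c=red();edge_now=edge(c);print(edge_now[0],edge_now[1])
f=c["frame"];cv2.imwrite("pics/s1.png",cv2.resize(f[100:310,220:440],None,fx=2.7,fy=2.7)[:,:,::-1])
E
```

```text
8.825 [ 0.55689473 -0.00702596  0.10740132] [-2.36895526 -4.56453686  7.19332087] [-0.85580301  0.25383911  0.01427109] 0.05094599682547907 53.26657712459564
red [0.57476296 0.05260291] yaw-edge -0.016631721108123276 short 0.014245072378681518 len 0.05410496442284024 69
[0.61709875 0.04779099] [0.31044847 0.9505902 ]
```

View pics/s1.png

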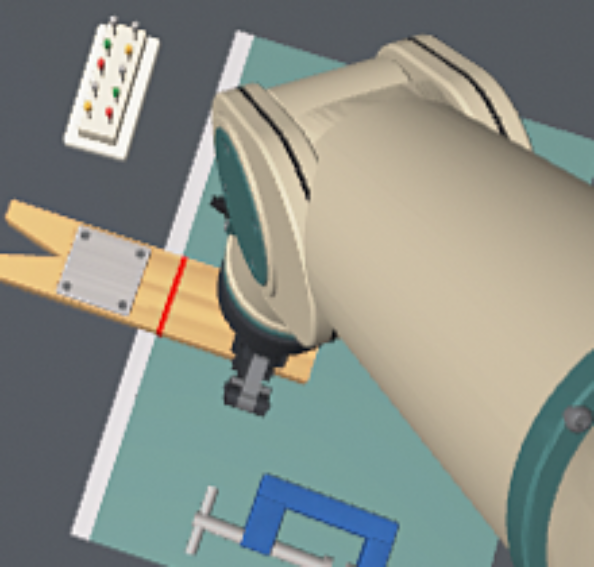

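The red line is about 14 mm short of the edge, and the board is flat and nearly square (line at crop (172,296)). I'll refine with redness-weighted line points and the long side of the board, then finish the slide.

```bash
cat >> h.py <<'E'
def fine():
    c=optics.capture("top");f=c["frame"].astype(float);w=np.clip(f[...,0]-1.0*f[...,1]-60,0,None)  # redness, wood ~40-70
    b=pts(masks(c)["red"],(225,150,345,262));v0,v1=b[:,1].min(),b[:,1].max();L=[]
    for v in range(v0+2,v1-1):
        m=b[b[:,1]==v][:,0].mean();u=np.arange(int(m)-4,int(m)+6);k=w[v,u]
        L.append([(u*k).sum()/k.sum(),v])
    P=ray(c,L,.118);q0,e=line(P);y1=np.arctan2(e[0],-e[1])%np.pi
    # upper side of the board, outboard of the bench: dark -> wood
    um=b[:,0].min();x0=int(um)-60;g=cv2.GaussianBlur(f[...,0],(1,3),0);S=[]
    for u in range(x0,int(um)-28):
        col=f[150:230,u,0]
        i=np.flatnonzero(col>150)
        if len(i) and i[0]>0: a,bb=col[i[0]-1],col[i[0]];S.append([u,150+i[0]-1+(150-a)/(bb-a)])
    Q=ray(c,S,.118);s0,d=line(Q);res=(Q-s0)@[-d[1],d[0]];y2=np.arctan2(d[1],d[0])%np.pi
    p0,n,_=edge(c);mid=P.mean(0)
    print("line mid",mid,"short",(E0-mid)@N,"short(now)",(p0+.006*n-mid)@n,"yaw err red",y1-YE,"side",y2-YE,"res",res.std(),len(S));return mid,y1,y2,c
E
python3 - <<'E'
from h import *
for _ in range(2): fine()
E
```

```text
line mid [0.57434904 0.05280289] short 0.014184651910530015 short(now) 0.01450732232049597 yaw err red -0.018175362198516343 side 0.024646402747467544 res 0.013252887464268785 26
line mid [0.57434904 0.05280287] short 0.014184669902174112 short(now) 0.014507340327131586 yaw err red -0.018131016342803452 side 0.024292589576080825 res 0.013253283859361024 26
```

```bash
sed -i 's/x0=int(um)-60;/x0=int(um)-48;/; s/int(um)-28)/int(um)-8)/; s/f\[150:230,u,0\]/f[165:230,u,0]/; s/append(\[u,150+i/append([u,165+i/' h.py
python3 - <<'E'
from h import *
fine()
E
```

```text
line mid [0.57434904 0.05280122] short 0.01418624350498734 short(now) 0.014437445576677881 yaw err red -0.01838087901370189 side -0.02506291732089183 res 0.00036692713808176604 40
```

```bash
python3 - <<'E'
from h import *
slide(np.array([.57435,.0528]),0,.021,YE+.021,.107,.02);r.wait(.3);state()
m,_,_,c=fine();red()
f=c["frame"];cv2.imwrite("pics/s2.png",cv2.resize(f[140:260,210:360],None,fx=5,fy=5,interpolation=cv2.INTER_CUBIC)[:,:,::-1])
c=optics.capture("scene");f=c["frame"];cv2.imwrite("pics/s2b.png",cv2.resize(f[120:330,90:370],None,fx=2.8,fy=2.8)[:,:,::-1])
E
```

```text
10.075 [0.56248254 0.00401388 0.1074335 ] [-1.00678321 -4.59390293  6.91490936] [-0.76321921  0.32566352  0.06938111] 0.050859792583708784 53.20961952209473
line mid [0.57882554 0.06421631] short 0.001943646081947093 short(now) 0.002162587609453842 yaw err red 0.004759432227448013 side 0.004544378669098403 res 0.0004482663664521666 40
red [0.57897871 0.06410102] yaw-edge 0.014479519278839614 short 0.0020052194647116176 len 0.05248941767476299 68
```

View pics/s2.png

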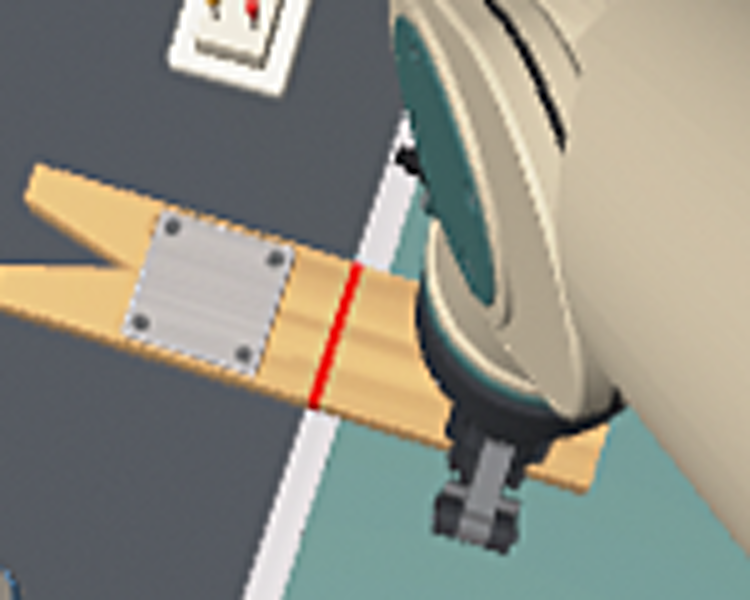

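View pics/s2b.png

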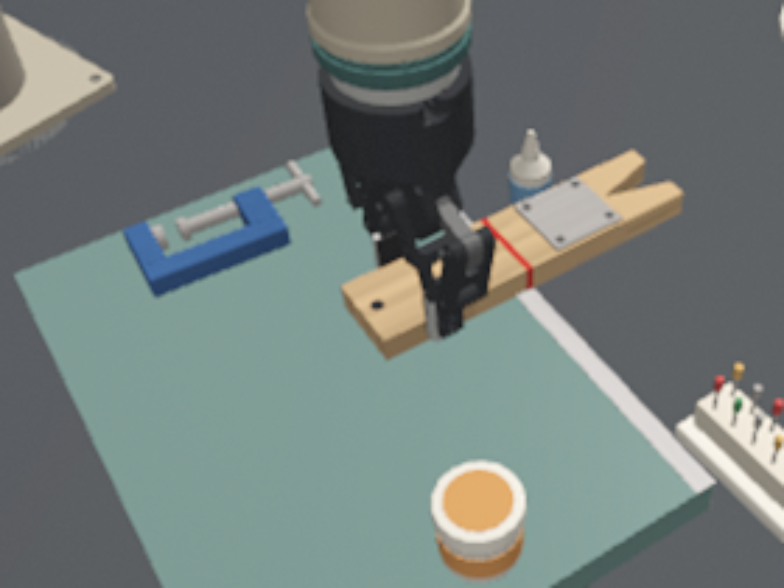

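The line is 2 mm short, square to about 0.005 rad, and the clamp and jar look unmoved. The moves consistently stop about 2 mm short of the command, so I'll add that allowance.

```bash
python3 - <<'E'
from h import *
slide(np.array([.5788,.0642]),-.002,-.004,YE+.017,.107,.01);r.wait(.4);state()
fine();red()
E
```

```text
10.975 [0.56314913 0.00573122 0.10741215] [-2.9189956  -4.32884899  7.11459644] [-0.80606478  0.26977959 -0.04173359] 0.05056905846642745 53.26023280620575
line mid [0.58061481 0.06553361] short 0.00013262069050602973 short(now) 0.00029041561925198056 yaw err red -0.0009326921393122412 side 0.0006515993188176417 res 0.0004824292658830808 40
red [0.58064074 0.06544759] yaw-edge 0.0008867992471013331 short 0.00020620718401835212 len 0.052526873390517995 66
```

Now within 0.3 mm and 0.001 rad. One last flatness check: I'll triangulate a nose corner from the two views already saved.

```bash
python3 - <<'E'
from h import *
from scipy.optimize import minimize_scalar
t,s=optics.capture("top"),optics.capture("scene")
for name,a,b in (("nose",(38,163),(683,190)),("red jar-side",(358,264),(530,269)),("red clamp-side",(315,405),(486,220))):
    ua=(np.array(a)+.5)/5-.5+[210,140];ub=(np.array(b)+.5)/2.8-.5+[90,120]
    g=lambda z:np.linalg.norm(ray(t,ua,z)-ray(s,ub,z))
    m=minimize_scalar(g,bounds=(.05,.18),method="bounded");print(name,"z",m.x,"gap",m.fun,ray(t,ua,m.x))
E
```

```text
nose z 0.11926543267436461 gap 0.0011892068872407723 [[0.64170497 0.16893471]]
red jar-side z 0.11619119454078279 gap 0.00046716381212055064 [[0.60545261 0.0555707 ]]
red clamp-side z 0.1159958581107919 gap 0.003469017674448939 [[0.55500025 0.0709265 ]]
```

The nose comes out at 119 mm and the line at 116 mm, against 118 mm expected. That is flat within measuring error, so I'm handing in.

```bash
python3 -c "
from workcell import job
print(job.finish_job())"
```

```text
the job is handed in; nothing more can be done
None
```

The job is handed in: the bench pin is held flat in the gripper, its red line about 0.3 mm from the trimmed edge and square to about 0.001 rad, about 11 s of the 32 s used; the other items looked undisturbed in the pictures.

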